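# Nudge the hand-held meter home into the corner stop

## Task

Push the hand-held digital meter that lies in front of the aluminium corner stop (not the one beside the case) along the bench until it sits fully home in the stop's inner corner: one long side against the long rail and its keypad end against the short leg. Only push or nudge it: it must stay flat on the bench and never be lifted. Leave the small things around it where they are, and draw back clear at the end.

Things in the scene. Friction and masses are not known exactly. Their poses are not given: they have to be found in the camera images.
- meter: dark grey hand-held digital meter lying keys up, 0.3 kg, 26 mm high. Origin on its underside, on the centre line: keypad end (62 mm wide) 82 mm along -x, display end (67 mm) 62 mm along +x with a steel port 10 mm thick, 13 mm up, reaching 81 mm; long sides 31 to 34 mm along +y and -y, z up. Starts within 0.4 rad of its final heading, -x end to the short leg, +y side to the rail
- corner_stop: L of two aluminium bars 24 mm wide, 20 mm high (screws to 24), fixed. Origin on the bench at the inner corner: long rail runs 230 mm along -y, its face at x = 0 looking to -x (the robot); short leg runs 74 mm along -x, its face at y = 0 looking to -y. With the meter home, the meter's origin is here at about x = -0.034, y = -0.081, its x axis along -y
- slab_weight: bystander: steel cylindrical weight, diameter 47 mm, 24 mm high, standing behind the long rail; origin at the centre of its underside
- brass_adapter: bystander: small brass pipe adapter standing upright at the near left, 19x22 mm, 25 mm high; origin at the centre of its underside
- plug: bystander: small steel blanking plug with a knurled foot, diameter 20 mm, 22 mm high, standing to the left of the work; origin at the centre of its underside
- marker: bystander: white marker pen with red cap, 135 mm long, 17 mm thick, lying to the left of the work; origin at the middle of its underside, its y axis along the pen

How it is judged:
By the outcome, as a careful person would: the job done as asked, in the order asked, and still so for the second after the job is handed in, with the robot touching nothing.
It also fails if it takes over 51 s, if anything falls off the work surface, if the arm or the gripper's body presses on something with over 40 N, if the wrist force passes 120 N, or if a joint passes its speed limit or range.

## Robot

A 7-joint arm with a two-finger parallel gripper is mounted at the origin on a cart in front of the work surface, level with it; the furniture and walls round the work are solid. World frame = base frame: x ahead of the robot, y to its left, z up, the work surface at z = 0. Lengths are in m, angles in rad, forces in N, time in s.
With the tool pointing down it reaches from about 0.35 to 0.9 m from the base axis. Payload 8.1 kg.
Tool frame: the origin (TCP) lies midway between the tips of the shut fingers; the grasp point (between the pads) lies arm.tcp_to_grasp behind it (arm.tcp_to_grasp is the distance from the TCP to the grasp point, in m); z points along the fingers, y is the line along which they close (so a half turn about z gives the same grasp; the last joint's range is limited). The gripper opens to 92 mm and grips with 3 to 60 N. Pads are 19 mm wide; open, the fingers measure 130 mm over their backs; the gripper's body (75 mm by 190 mm) begins 47 mm behind the grasp point.
Start: joints at [1.098, 0.434, 0.025, 1.573, -0.012, 1.134, -0.075], TCP at [0.226, -0.583, 0.227] pointing down, gripper open.
Joint ranges: [-2.62, 2.62], [-0.44, 2.09], [-1.27, 1.32], [0.08, 2.57], [-1.32, 4.46], [0.12, 2], [-2.74, 2.74]. Speed limits (rad/s): [2.22, 2.22, 3.01, 3.01, 3.14, 3.14, 3.14].

## Interface

Orientations are given as a rotation vector (axis times angle).
In Python, from cell import observe, get_image, arm gives the robot as it stands. The module is installed in compiled form; this text tells all that it offers.
- The arm moves only by the tool drive_tool, never from a script. Its argument "steps" is a list of rows, each a list of 5 numbers: the closure, from 0 (fully open) to 1 (shut), then the shift along the world's x, y, z in mm, then the turn about the world's z in rad. In form: [[hand, x, y, z, roll], ...]. A call has 1 to 20 rows; each row shifts and turns the commanded pose from where the row before left it; what a row does not reach is not made up. A row lasts 1/12 s, in which the tool goes at most 41.7 mm and 7.16 degrees, less where a joint would pass 70% of its speed; a pose out of reach is approached as far as the arm can. A call with a gripper value outside its range is refused whole. The fingers move at their own pace and stop on an object; "grip_force" is the grip in N (left out, the last holds). Time passes only in rows, so rows that do not move let the fingers close. It gives the time, the measured TCP pose, the force, the opening and the grip force at its end, in the units of the state.
- observe(): the state, without advancing time (a new reading comes with each control period).
- get_image(name): name is "side" or "top" or "wrist"; returns a dict with "image" (400x640x3 uint8, red, green, blue), "vfov" (degrees; the focal length in pixels is half the picture's height over the tangent of half this angle, whatever the lens; pixels are square), "cx", "cy" (the principal point, pixels), "k1" (the pictures are not rectified: a ray, as slopes to the right and down, at radius r is drawn at 1 + k1 r^2 times it, then the intrinsics apply), "xyz" and "attitude" of the camera in the world. Camera axes: x right, y down, z forward; pixel columns grow to the right and rows downward; lengths in m; the calibration is good to about 2 mm. A picture is of the moment at which its call begins. There is no depth.
- arm.sign_off(): hands the job in; it is judged then, once.
The state is a dict: "clock": time; "joints": joint angles; "dq": joint speeds; "joint_efforts": joint torques, N m; "position": TCP position; "ee_rot": TCP orientation; "force": force on the tool from outside, world axes, zero at the start; "ft_torque": the same for the moment, N m; "width": opening from 0.0 (shut) to 1.0 (fully open); "gripper_force": force on a finger pad.
Only numpy, scipy, OpenCV 4.12 (cv2) and the standard library are available. Lean on these libraries where they do the work, as an engineer would, in place of code of your own. Each camera call takes 0.05 s, during which the arm holds its last target. There are 200 camera calls.

## Working session

There is one attempt and no reset: what is moved stays moved. The work goes in short steps, Python scripts to look and compute and a tool call to move; the robot and the scene stay as the last step left them, time stands still between calls to the robot, and variables do not carry over. Pictures are saved under pics/ and viewed, at most 10 in all, crops included, and the job is handed in when it is done.

Besides the shell and the picture viewer there is one more tool, called after "Request:" by a JSON object that holds its "api" and its "payload". drive_tool: Moves the arm, as the interface text tells. Its arguments: {"type":"object","properties":{"steps":{"type":"array"},"grip_force":{"type":"number"}},"required":["steps"]}

```bash
mkdir -p pics
cat > h.py <<'E'
import numpy as np, cv2
from scipy.spatial.transform import Rotation as R
from cell import observe, get_image, arm
def cam(n):
    g=get_image(n); g['Rm']=None
    a=np.array(g['attitude'],float)
    g['Rm']=R.from_rotvec(a).as_matrix() if a.size==3 else (R.from_quat(a).as_matrix() if a.size==4 else a.reshape(3,3))
    f=200/np.tan(np.radians(g['vfov'])/2)
    g['K']=np.array([[f,0,g['cx']],[0,f,g['cy']],[0,0,1]]); g['D']=np.array([g['k1'],0,0,0,0.])
    return g
def save(g,n): cv2.imwrite('pics/'+n,g['image'][:,:,::-1])
def ray(g,uv,z):
    # forward model: xd = x(1+k1 r^2), OpenCV radial
    p=cv2.undistortPoints(np.array(uv,float).reshape(-1,1,2),g['K'],g['D']).reshape(-1,2)
    d=np.c_[p,np.ones(len(p))]@g['Rm'].T; o=np.array(g['xyz'])
    return (o+d*((z-o[2])/d[:,2])[:,None])[:,:2]
def proj(g,P):
    rv=R.from_matrix(g['Rm'].T).as_rotvec(); t=-g['Rm'].T@np.array(g['xyz'])
    return cv2.projectPoints(np.array(P,float).reshape(-1,1,3),rv,t,g['K'],g['D'])[0].reshape(-1,2)
E
python3 - <<'E'
from h import *
for n in ('top','side'):
    g=cam(n); save(g,n+'0.png'); print(n,g['xyz'],g['attitude'],g['vfov'],g['cx'],g['cy'],g['k1'])
s=observe(); print(s); print(arm.tcp_to_grasp)
E
```

```text
top [0.42183749 0.04737416 0.86643634] [-2.12582804  2.13745959 -0.22407065] 52.437411722068774 325.02112571629544 210.2422554277036 -0.08865614250761517
side [0.3358329  0.61755307 0.61239737] [-0.57666126  2.69913903 -1.15040113] 43.88300572736844 321.76503176122424 201.03575989420892 -0.1322517189092776
{'clock': 0.1, 'joints': array([ 1.09841032,  0.43517478,  0.02499029,  1.57398355, -0.01158783,
        1.13402388, -0.07510855]), 'dq': array([ 0.0010714 , -0.00031792, -0.00130979, -0.00220025,  0.00057754,
       -0.00129234,  0.00136327]), 'joint_efforts': array([ 2.44457333e-03, -6.69126749e+01,  9.87623669e-01, -3.15148115e+01,
       -6.06214441e-02,  3.74506821e-02,  1.02972990e-04]), 'position': array([ 0.22565764, -0.58235107,  0.22601905]), 'ee_rot': array([-3.08671095e+00, -5.77164646e-01,  6.45621484e-04]), 'force': array([0.73543102, 0.59881014, 0.33525824]), 'ft_torque': array([-0.00700554, -0.02058928, -0.00282587]), 'gripper_force': 0.0, 'width': 0.9991310033801317}
0.0188
```

View pics/top0.png

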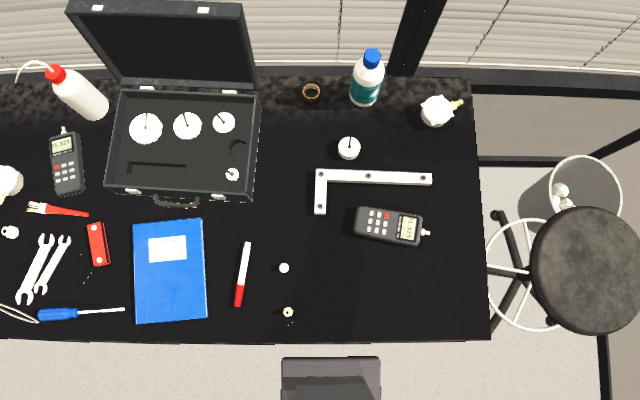

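View pics/side0.png

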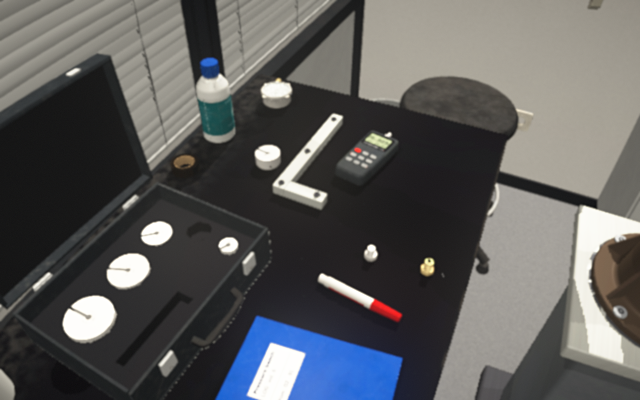

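The top view shows the stop with its inner corner near (327,184), rail to (432,184) and short leg down to (327,213). The meter runs from about (355,225) at the keypad end to (423,232), with the port at (429,233). The plug is at (284,268), the adapter at (288,312) and the pen at (242,273).

```bash
cat >> h.py <<'E'
def stop_pts(g):
    im=g['image'].min(2); m=np.zeros_like(im); m[165:220,305:440]=(im[165:220,305:440]>110)
    return m
E
python3 - <<'E'
from h import *
g=cam('top'); im=g['image']
c=im[160:255,300:445]; big=cv2.resize(c,None,fx=5,fy=5,interpolation=cv2.INTER_CUBIC)
big=np.clip(big.astype(float)*2.0,0,255).astype('uint8')
cv2.imwrite('pics/crop.png',big[:,:,::-1])
gray=im.max(2)
m=np.zeros_like(gray); m[195:255,340:440]=gray[195:255,340:440]>28
m=cv2.morphologyEx(m,cv2.MORPH_CLOSE,np.ones((3,3)))
cs,_=cv2.findContours(m,0,2); k=max(cs,key=cv2.contourArea)
print(cv2.contourArea(k),cv2.minAreaRect(k)); b=cv2.boxPoints(cv2.minAreaRect(k)); print(b, ray(g,b,.015))
print(gray[225,340:360],gray[195:215,380])
print('stop inner corner@20mm, rail end, leg end',ray(g,[[327,184],[432,184],[327,213]],.02))
E
```

```text
5841.0 ((389.5, 224.5), (59.0, 99.0), 90.0)
[[340. 195.]
 [439. 195.]
 [439. 254.]
 [340. 254.]] [[ 0.61777752 -0.00350205]
 [ 0.61742681 -0.21964638]
 [ 0.48916352 -0.21207953]
 [ 0.49101514 -0.00171766]]
[ 37  35  30  26  25  27  26  26  21  25  25  25  25  34  60  80  99 118
 120 120] [ 39  40  39  38  40  39  39  37  35  37  36  36  36  58 107 124 163 234
 247 246]
stop inner corner@20mm, rail end, leg end [[ 0.6409577   0.02442227]
 [ 0.64083525 -0.20409623]
 [ 0.57756695  0.0249489 ]]
```

View pics/crop.png

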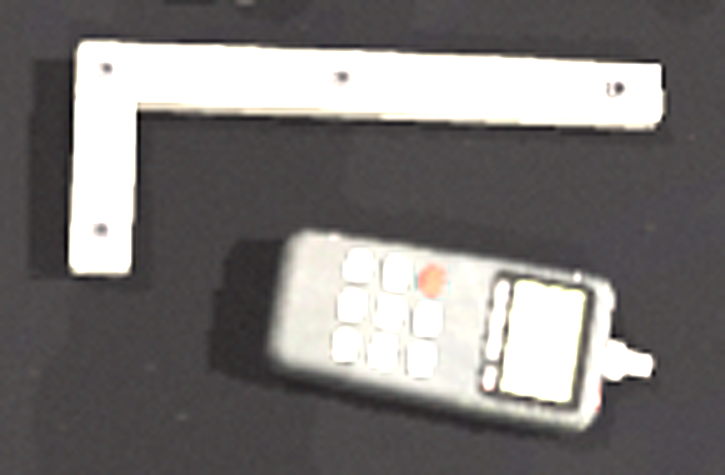

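```bash
cat >> h.py <<'E'
def meter(g,box,thr=60,z=.018):
    x0,x1,y0,y1=box; gray=g['image'].max(2); m=np.zeros_like(gray); m[y0:y1,x0:x1]=gray[y0:y1,x0:x1]>thr
    m=cv2.morphologyEx(m,cv2.MORPH_CLOSE,np.ones((3,3)))
    m=cv2.morphologyEx(m,cv2.MORPH_OPEN,np.ones((9,9)))  # drops port
    cs,_=cv2.findContours(m,0,2); k=max(cs,key=cv2.contourArea)
    w=ray(g,k.reshape(-1,2),z).astype('float32'); r=cv2.minAreaRect(w*1000); return r,cv2.boxPoints(r)
E
python3 - <<'E'
from h import *
g=cam('top')
print(meter(g,(340,440,200,255)))
print('stop',ray(g,[[327.2,181.6],[432.6,185.6],[326.2,214.4]],.016))
print('plug,adapter',ray(g,[[284,268],[288,312]],.02))
E
```

```text
(((551.4197387695312, -105.28153228759766), (143.780517578125, 66.45463562011719), 80.1966323852539), array([[ 506.43704 , -170.46451 ],
       [ 571.9213  , -181.77957 ],
       [ 596.40247 ,  -40.098557],
       [ 530.91815 ,  -28.783493]], dtype=float32))
stop [[ 0.647347    0.02383646]
 [ 0.63826674 -0.20640196]
 [ 0.57527941  0.02657123]]
plug,adapter [[0.46225918 0.11482459]
 [0.37306789 0.10597458]]
```

Request:
{"api": "drive_tool", "payload": {"steps": [[0, 12, 25, 0, -0.02], [0, 12, 25, 0, -0.02], [0, 12, 25, 0, -0.02], [0, 12, 25, 0, -0.02], [0, 12, 25, 0, -0.02], [0, 12, 25, 0, -0.02], [0, 12, 25, 0, -0.02], [0, 12, 25, 0, -0.02], [0, 12, 25, 0, -0.02], [0, 12, 25, 0, -0.02], [0, 12, 25, 0, -0.02], [0, 12, 25, 0, -0.02], [0, 12, 25, 0, -0.02], [0, 12, 25, 0, -0.02], [0, 12, 25, 0, -0.02], [0, 12, 25, 0, -0.02], [0, 12, 25, 0, -0.02], [0, 12, 25, 0, -0.02], [0, 12, 25, 0, -0.02], [0, 12, 0, 0, -0.03]]}}

```text
clock: 1.87
position: [0.4665, -0.1022, 0.2269]
ee_rot: [-3.139, 0.055, -0.0]
force: [-0.2, -0.5, -0.0]
width: 1.0
gripper_force: 0.0
```

Request:
{"api": "drive_tool", "payload": {"steps": [[0, 0, 0, -25, 0], [0, 0, 0, -25, 0], [0, 0, 0, -25, 0], [0, 0, 0, -25, 0], [0, 0, 0, -25, 0], [0, 0, 0, -25, 0], [0, 0, 0, -25, 0], [0, 0, 0, -20, 0], [0, 0, 0, -12, 0], [0, 0, 0, -8, 0], [0, 0, 0, 0, 0], [0, 0, 0, 0, 0]]}}

```text
clock: 2.87
position: [0.4659, -0.1077, 0.0119]
ee_rot: [3.141, -0.063, -0.001]
force: [-0.9, -0.2, -0.3]
width: 1.004
gripper_force: 0.0
```

Run:
```python
from h import *
g=cam('top'); save(g,'top1.png'); s=observe(); print(s['position'],s['force'])
i=g['image'][150:310,240:460]; cv2.imwrite('pics/c1.png',cv2.resize(np.clip(i*1.6,0,255).astype('uint8'),None,fx=3,fy=3)[:,:,::-1])
```

```text
[ 0.46632536 -0.10782518  0.01231019] [ 0.6002127  -0.15341886 -0.63653256]
```

View pics/c1.png

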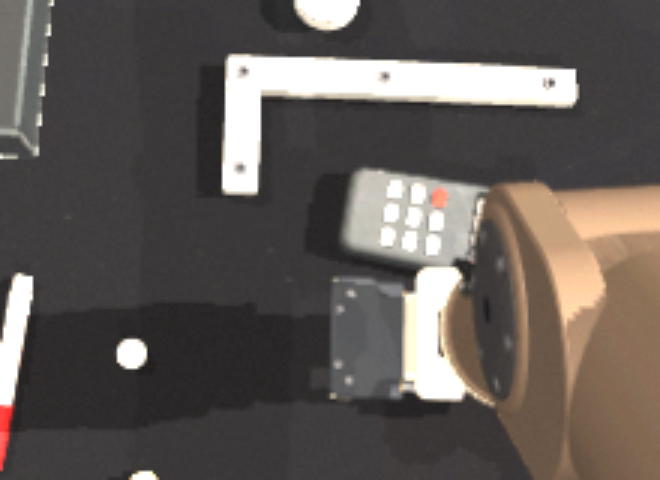

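The picture shows the open gripper in front of the meter's near side, with the plug at crop (131,353) clear of it. I'll push towards the rail.

Request:
{"api": "drive_tool", "payload": {"steps": [[0, 5, 0, 0, 0], [0, 5, 0, 0, 0], [0, 5, 0, 0, 0], [0, 5, 0, 0, 0], [0, 5, 0, 0, 0], [0, 5, 0, 0, 0], [0, 5, 0, 0, 0], [0, 5, 0, 0, 0], [0, 5, 0, 0, 0], [0, 5, 0, 0, 0], [0, 5, 0, 0, 0], [0, 5, 0, 0, 0], [0, 5, 0, 0, 0], [0, 4, 0, 0, 0], [0, 4, 0, 0, 0], [0, 4, 0, 0, 0], [0, 4, 0, 0, 0], [0, 3, 0, 0, 0]]}}

```text
clock: 4.42
position: [0.5504, -0.1077, 0.0117]
ee_rot: [-3.141, 0.063, -0.0]
force: [-1.4, 0.1, -1.5]
width: 1.002
gripper_force: 0.6
```

Request:
{"api": "drive_tool", "payload": {"steps": [[0, -10, 0, 0, 0], [0, -20, 0, 0, 0], [0, -20, 0, 20, 0], [0, -20, -10, 35, 0], [0, 0, -35, 35, 0], [0, 0, -40, 0, 0], [0, 0, -40, 0, 0], [0, 0, -40, 0, 0], [0, 0, 0, 0, 0]]}}

```text
clock: 5.17
position: [0.4779, -0.277, 0.0968]
ee_rot: [3.135, -0.079, 0.002]
force: [-0.1, -0.5, 0.4]
width: 1.003
gripper_force: 0.0
```

Run:
```python
from h import *
g=cam('top'); save(g,'top2.png'); s=observe(); print(s['position'],s['force'])
i=g['image'][150:310,240:460]; cv2.imwrite('pics/c2.png',cv2.resize(np.clip(i*1.6,0,255).astype('uint8'),None,fx=3,fy=3)[:,:,::-1])
```

```text
[ 0.47829927 -0.27253628  0.096345  ] [-0.74671318  0.9757796   0.31853879]
```

View pics/c2.png

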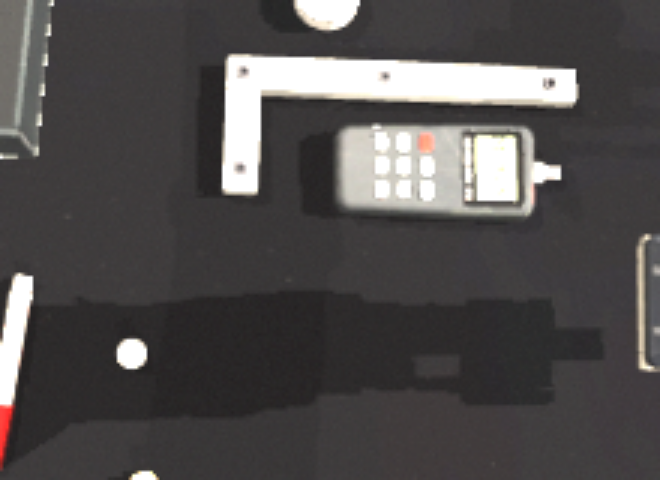

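The meter is now nearly parallel to the rail, spanning crop (335–535,125–217), with a gap of some 8 mm to the rail and about 50 mm to the leg.

Run:
```python
from h import *
g=cam('top'); print(meter(g,(335,440,188,230)))
```

```text
(((592.8935546875, -99.85127258300781), (142.81961059570312, 64.98190307617188), 88.31951904296875), array([[ 558.32245 , -170.27754 ],
       [ 623.2764  , -172.18318 ],
       [ 627.46466 ,  -29.425003],
       [ 562.5107  ,  -27.519363]], dtype=float32))
```

Run:
```python
from h import *
s=observe(); print(s['joints'].round(2),s['position'])
```

```text
[ 0.54  0.47 -0.17  1.9   0.11  0.79 -1.31] [ 0.47875487 -0.2692261   0.0961065 ]
```

Request:
{"api": "drive_tool", "payload": {"steps": [[0.74, 9, 2, 0, 0.12], [0.74, 9, 0, 0, 0.12], [0.74, 9, 0, 0, 0.12], [0.74, 9, 0, 0, 0.12], [0.74, 9, 0, 0, 0.12], [0.74, 9, 0, 0, 0.12], [0.74, 9, 0, 0, 0.12], [0.74, 9, 0, 0, 0.12], [0.74, 9, 0, 0, 0.12], [0.74, 9, 0, 0, 0.12], [0.74, 9, 0, 0, 0.12], [0.74, 8, 0, 0, 0.12], [0.74, 5, 0, 0, 0.12], [0.74, 0, 0, 0, 0.0], [0.74, 0, 0, 0, 0]]}}

```text
clock: 6.52
position: [0.5918, -0.2635, 0.096]
ee_rot: [-2.279, -2.161, -0.001]
force: [-0.0, 0.1, 0.2]
width: 0.261
gripper_force: 0.0
```

Run:
```python
from h import *
s=observe(); print(s['joints'].round(2),s['position'],s['ee_rot'],s['width'])
```

```text
[ 0.69  0.66 -0.55  1.62  0.4   0.98 -0.05] [ 0.59176438 -0.26354848  0.09598598] [-2.27865587e+00 -2.16137344e+00 -8.96210408e-04] 0.26119465319688645
```

Request:
{"api": "drive_tool", "payload": {"steps": [[0.74, 0, 0, -25, 0.015], [0.74, 0, 0, -25, 0], [0.74, 0, 0, -20, 0], [0.74, 0, 0, -9, 0], [0.74, 0, 0, -5, 0], [0.74, 0, 20, 0, 0], [0.74, 0, 20, 0, 0], [0.74, 0, 15, 0, 0], [0.74, 0, 8, 0, 0], [0.74, 0, 5, 0, 0], [0.74, 0, 5, 0, 0], [0.74, 0, 5, 0, 0], [0.74, 0, 5, 0, 0], [0.74, 0, 5, 0, 0], [0.74, 0, 5, 0, 0], [0.74, 0.5, 5, 0, 0], [0.74, 0.5, 5, 0, 0], [0.74, 0.5, 5, 0, 0], [0.74, 0.5, 5, 0, 0], [0.74, 0.5, 3, 0, 0]]}}

```text
clock: 8.18
position: [0.5945, -0.1482, 0.0122]
ee_rot: [-2.26, -2.182, -0.001]
force: [-0.1, -0.6, 0.0]
width: 0.258
gripper_force: 0.7
```

Run:
```python
from h import *
g=cam('top'); s=observe(); print(s['position'],s['force'],s['ee_rot'])
i=g['image'][150:310,240:460]; cv2.imwrite('pics/c3.png',cv2.resize(np.clip(i*1.6,0,255).astype('uint8'),None,fx=3,fy=3)[:,:,::-1])
```

```text
[ 0.59461291 -0.14755812  0.01225401] [ 0.39692629 -0.28172204  0.24094496] [-2.25940081e+00 -2.18218204e+00 -1.12857359e-03]
```

View pics/c3.png

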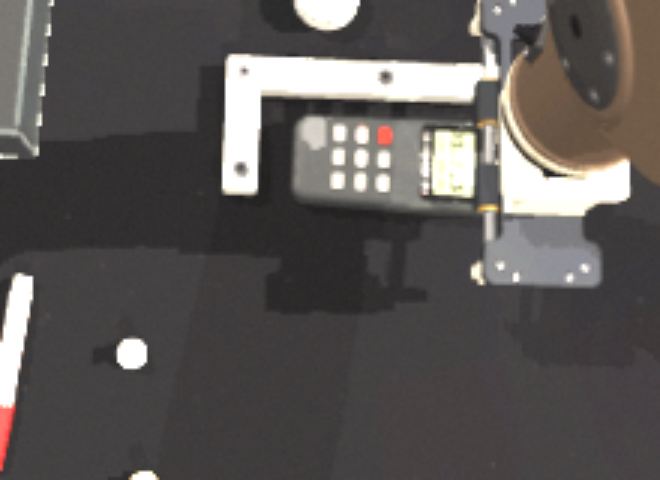

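The meter has slid about 30 mm and is still flat. Some 23 mm remain to the leg and about 8 mm to the rail, and it is slightly tilted.

Request:
{"api": "drive_tool", "payload": {"steps": [[0.74, 0, 4, 0, 0], [0.74, 0, 4, 0, 0], [0.74, 0, 4, 0, 0], [0.74, 0, 4, 0, 0], [0.74, 0, 3, 0, 0], [0.74, 0, 0, 0, 0], [0.74, 0, -20, 0, 0], [0.74, 0, -40, 0, 0], [0.74, 0, -20, 20, 0], [0.74, 0, -10, 35, 0], [0.74, 0, 0, 30, 0], [0.3, -15, 0, 0, -0.12], [0, -25, 0, 0, -0.12], [0, -25, 0, 0, -0.12], [0, -25, 0, 0, -0.12], [0, -20, 0, 0, -0.12], [0, -10, 0, 0, -0.12], [0, 0, 0, 0, -0.12], [0, 0, 0, 0, -0.12], [0, 0, 0, 0, -0.12]]}}

```text
clock: 9.9
position: [0.4743, -0.2199, 0.0975]
ee_rot: [-3.063, -0.699, -0.001]
force: [-0.1, -0.2, -0.4]
width: 0.865
gripper_force: 0.0
```

Run:
```python
from h import *
g=cam('top'); s=observe(); print(s['position'],s['force'],s['ee_rot'])
print(meter(g,(329,410,190,230)))
i=g['image'][150:310,240:460]; cv2.imwrite('pics/c4.png',cv2.resize(np.clip(i*1.6,0,255).astype('uint8'),None,fx=3,fy=3)[:,:,::-1])
```

```text
[ 0.4745837  -0.21973016  0.09745297] [-0.1940959   0.32169729  0.11631284] [-3.06550214e+00 -6.86345760e-01 -1.34192500e-03]
(((595.6000366210938, -50.795631408691406), (142.5472412109375, 65.70722961425781), 89.4705581665039), array([[ 562.08923 , -121.76263 ],
       [ 627.7937  , -122.36979 ],
       [ 629.11084 ,   20.171364],
       [ 563.4064  ,   20.778526]], dtype=float32))
```

View pics/c4.png

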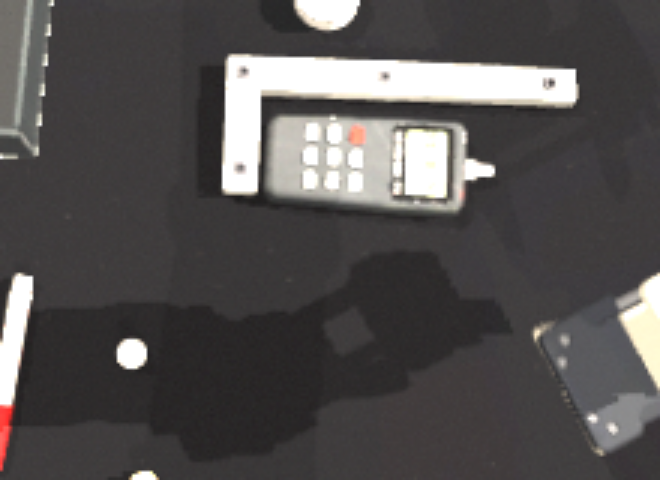

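The meter lies about 3 mm from the leg and about 12 mm off the rail, and the other objects have not moved. Next I push it to the rail.

Request:
{"api": "drive_tool", "payload": {"steps": [[0, 5, 10, 0, -0.12], [0, 5, 15, 0, -0.12], [0, 5, 30, 0, -0.12], [0, 0, 35, 0, -0.118], [0, 0, 35, 0, 0], [0, 0, 20, 0, 0], [0, 0, 10, -20, 0], [0, 0, 0, -30, 0], [0, 0, 0, -20, 0], [0, 0, 0, -10, 0], [0, 0, 0, -5, 0], [0, 10, 0, 0, 0], [0, 15, 0, 0, 0], [0, 10, 0, 0, 0], [0, 8, 0, 0, 0], [0, 6, 0, 0, 0], [0, 4, 0, 0, 0], [0, 4, 0, 0, 0], [0, 4, 0, 0, 0], [0, 4, 0, 0, 0]]}}

```text
clock: 11.62
position: [0.5544, -0.0653, 0.0122]
ee_rot: [3.141, -0.037, -0.001]
force: [-0.6, 0.4, -0.1]
width: 1.005
gripper_force: 0.0
```

Request:
{"api": "drive_tool", "payload": {"steps": [[0, 3, 0, 0, 0], [0, 3, 0, 0, 0], [0, 2, 0, 0, 0], [0, 0, 0, 0, 0]]}}

```text
clock: 11.95
position: [0.5623, -0.0652, 0.0121]
ee_rot: [3.141, -0.036, -0.001]
force: [-2.6, 0.3, 0.2]
width: 1.006
gripper_force: 0.7
```

Request:
{"api": "drive_tool", "payload": {"steps": [[0, 2, 0, 0, -0.014], [0, 2, 0, 0, 0], [0, 1, 0, 0, 0], [0, 0, 0, 0, 0]]}}

```text
clock: 12.28
position: [0.5678, -0.0652, 0.0122]
ee_rot: [-3.141, 0.058, -0.001]
force: [-1.2, 0.1, -0.5]
width: 0.994
gripper_force: 0.4
```

Request:
{"api": "drive_tool", "payload": {"steps": [[0, 1, 0, 0, 0], [0, 1, 0, 0, 0], [0, 0, 0, 0, 0]]}}

```text
clock: 12.53
position: [0.5696, -0.0653, 0.0122]
ee_rot: [3.141, -0.059, 0.0]
force: [-0.2, -0.3, -0.6]
width: 1.001
gripper_force: 0.6
```

Request:
{"api": "drive_tool", "payload": {"steps": [[0, 1, 0, 0, 0], [0, 1, 0, 0, 0], [0, 0, 0, 0, 0]]}}

```text
clock: 12.78
position: [0.5716, -0.0652, 0.0122]
ee_rot: [3.141, -0.059, 0.0]
force: [-0.6, 0.3, -0.1]
width: 1.001
gripper_force: 0.6
```

Request:
{"api": "drive_tool", "payload": {"steps": [[0, 1, 0, 0, 0], [0, 1, 0, 0, 0], [0, 0, 0, 0, 0]]}}

```text
clock: 13.03
position: [0.5736, -0.0652, 0.0122]
ee_rot: [3.141, -0.058, 0.0]
force: [-0.2, -0.3, -0.6]
width: 0.999
gripper_force: 0.6
```

Run:
```python
from h import *
a=cam('top')['image'][155:235,310:440]; b=cam('side')['image'][100:220,250:420]
f=lambda i,k:cv2.resize(np.clip(i*1.6,0,255).astype('uint8'),None,fx=k,fy=k,interpolation=cv2.INTER_CUBIC)
a=f(a,3); b=f(b,2); h=max(a.shape[0],b.shape[0]); p=lambda i:np.pad(i,((0,h-i.shape[0]),(0,0),(0,0)))
cv2.imwrite('pics/c5.png',np.hstack([p(a),p(b)])[:,:,::-1])
```

```text
(no output)
```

View pics/c5.png

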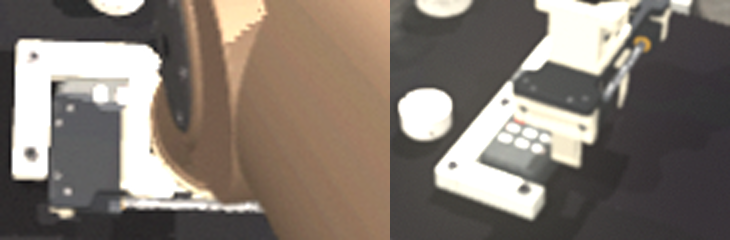

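The meter is almost at the rail and at the leg, with the fingers on its near side.

Request:
{"api": "drive_tool", "payload": {"steps": [[0, 1, 0, 0, 0], [0, 1, 0, 0, 0], [0, 0, 0, 0, 0]]}}

```text
clock: 13.38
position: [0.5743, -0.0652, 0.012]
ee_rot: [3.141, -0.059, -0.003]
force: [-4.5, -0.4, 2.6]
width: 0.998
gripper_force: 2.4
```

Request:
{"api": "drive_tool", "payload": {"steps": [[0, 1, 0, 0, 0], [0, 0, 0, 0, 0]]}}

```text
clock: 13.55
position: [0.5745, -0.0652, 0.0119]
ee_rot: [3.141, -0.059, -0.006]
force: [-8.4, -0.1, 4.6]
width: 0.996
gripper_force: 3.6
```

Contact with the rail is firm. Now I go round to the display end and push it to the leg.

Request:
{"api": "drive_tool", "payload": {"steps": [[0, -12, 0, 0, 0], [0, -20, 0, 0, 0], [0, -25, 0, 0, 0], [0, -10, 0, 25, 0], [0, 0, -10, 30, 0], [0, 0, -20, 30, 0], [0.3, 0, -20, 0, 0.12], [0.74, 5, -20, 0, 0.12], [0.74, 10, -20, 0, 0.12], [0.74, 10, -20, 0, 0.12], [0.74, 10, -20, 0, 0.12], [0.74, 10, -20, 0, 0.12], [0.74, 10, 0, 0, 0.12], [0.74, 10, 0, 0, 0.12], [0.74, 10, 0, 0, 0.12], [0.74, 10, 0, 0, 0.12], [0.74, 10, 0, 0, 0.12], [0.74, 3, 0, 0, 0.12], [0.74, 0, 0, 0, 0.12], [0.74, 0, 0, 0, 0]]}}

```text
clock: 15.22
position: [0.608, -0.2156, 0.0971]
ee_rot: [2.268, 2.173, 0.001]
force: [0.1, -0.3, 0.4]
width: 0.261
gripper_force: 0.0
```

Run:
```python
from h import *
g=cam('top'); s=observe(); print(s['position'],s['ee_rot'],s['width'])
i=g['image'][150:240,310:450]; cv2.imwrite('pics/c6.png',cv2.resize(np.clip(i*1.6,0,255).astype('uint8'),None,fx=4,fy=4,interpolation=cv2.INTER_CUBIC)[:,:,::-1])
```

```text
[ 0.60772635 -0.21546095  0.09711053] [2.27658593e+00 2.16471046e+00 1.32320181e-03] 0.2577857157950297
```

View pics/c6.png

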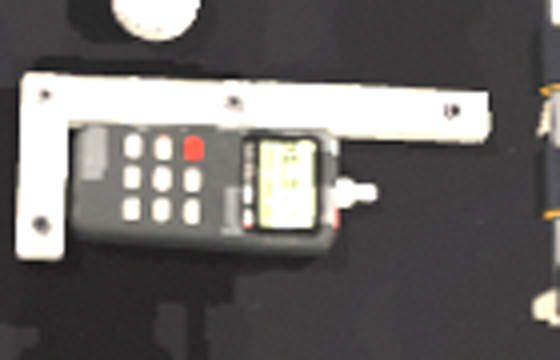

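The meter is snug along the rail, with a gap of about 1–2 mm at the leg (crop x 66–74).

Request:
{"api": "drive_tool", "payload": {"steps": [[0.76, -1.5, 0, -25, 0.012], [0.76, 0, 0, -25, 0], [0.76, 0, 0, -20, 0], [0.76, 0, 0, -10, 0], [0.76, 0, 0, -5, 0], [0.76, 0, 20, 0, 0], [0.76, 0, 25, 0, 0], [0.76, 0, 20, 0, 0], [0.76, 0, 10, 0, 0], [0.76, 0, 5, 0, 0], [0.76, 0, 2, 0, 0], [0.76, 0, 1, 0, 0], [0.76, 0, 0, 0, 0]]}}

```text
clock: 16.35
position: [0.6063, -0.1335, 0.0125]
ee_rot: [2.262, 2.178, 0.0]
force: [0.8, -0.5, -0.2]
width: 0.242
gripper_force: 0.4
```

Request:
{"api": "drive_tool", "payload": {"steps": [[0.76, 0, 1, 0, 0], [0.76, 0, 1, 0, 0], [0.76, 0, 0, 0, 0]]}}

```text
clock: 16.6
position: [0.6057, -0.1309, 0.0121]
ee_rot: [2.262, 2.18, -0.0]
force: [0.7, 0.1, -1.0]
width: 0.242
gripper_force: 0.4
```

Request:
{"api": "drive_tool", "payload": {"steps": [[0.76, 0, 1, 0, 0], [0.76, 0, 1, 0, 0], [0.76, 0, 0, 0, 0]]}}

```text
clock: 16.85
position: [0.6058, -0.128, 0.0121]
ee_rot: [-2.261, -2.181, 0.0]
force: [0.3, -0.5, -0.5]
width: 0.238
gripper_force: 0.4
```

Request:
{"api": "drive_tool", "payload": {"steps": [[0.76, 0, 1, 0, 0], [0.76, 0, 0, 0, 0]]}}

```text
clock: 17.02
position: [0.6056, -0.1273, 0.0121]
ee_rot: [-2.261, -2.181, 0.001]
force: [-0.3, -0.9, 0.2]
width: 0.238
gripper_force: 0.7
```

Request:
{"api": "drive_tool", "payload": {"steps": [[0.76, 0, 1, 0, 0], [0.76, 0, 0, 0, 0]]}}

```text
clock: 17.18
position: [0.6057, -0.1262, 0.0121]
ee_rot: [-2.261, -2.181, 0.001]
force: [-0.4, -1.3, 0.3]
width: 0.236
gripper_force: 0.8
```

Request:
{"api": "drive_tool", "payload": {"steps": [[0.76, 0, 1, 0, 0], [0.76, 0, 0, 0, 0]]}}

```text
clock: 17.35
position: [0.6057, -0.1251, 0.0122]
ee_rot: [-2.261, -2.181, 0.0]
force: [-0.2, -1.3, -0.6]
width: 0.239
gripper_force: 0.7
```

Contact is steady at about 1.3 N, so the meter is sliding. I continue until it is firm.

Request:
{"api": "drive_tool", "payload": {"steps": [[0.76, 0, 1, 0, 0], [0.76, 0, 1, 0, 0], [0.76, 0, 0, 0, 0]]}}

```text
clock: 17.6
position: [0.6058, -0.1238, 0.0121]
ee_rot: [2.261, 2.18, -0.001]
force: [-0.1, -3.2, -1.2]
width: 0.242
gripper_force: 1.9
```

Request:
{"api": "drive_tool", "payload": {"steps": [[0.76, 0, 1, 0, 0], [0.76, 0, 0, 0, 0]]}}

```text
clock: 17.77
position: [0.6058, -0.1236, 0.0122]
ee_rot: [2.261, 2.179, -0.002]
force: [0.7, -6.1, -0.3]
width: 0.24
gripper_force: 3.1
```

Seated against the leg. I draw back, then nudge once more towards the rail.

Request:
{"api": "drive_tool", "payload": {"steps": [[0.76, 0, -12, 0, 0], [0.76, 0, -35, 0, 0], [0.76, 0, -35, 0, 0], [0.76, 0, -8, 25, 0], [0.76, 0, 0, 30, 0], [0.5, 0, 0, 30, -0.12], [0, -20, 0, 0, -0.12], [0, -25, 0, 0, -0.12], [0, -25, 0, 0, -0.12], [0, -25, 0, 0, -0.12], [0, -11, 0, 0, -0.12], [0, 0, 15, 0, -0.12], [0, 0, 20, 0, -0.12], [0, 0, 20, 0, -0.12], [0, 0, 20, 0, -0.12], [0, 0, 20, 0, -0.12], [0, 0, 20, 0, -0.12], [0, 0, 20, 0, -0.12], [0, 0, 10, 0, -0.01], [0, 0, 0, 0, 0]]}}

```text
clock: 19.43
position: [0.5002, -0.0639, 0.0975]
ee_rot: [-3.14, 0.049, -0.001]
force: [-0.2, 0.0, -0.7]
width: 0.997
gripper_force: 0.0
```

Request:
{"api": "drive_tool", "payload": {"steps": [[0, 0, 0, -25, 0], [0, 0, 0, -25, 0], [0, 0, 0, -20, 0], [0, 0, 0, -10, 0], [0, 0, 0, -5, 0], [0, 15, 0, 0, 0], [0, 20, 0, 0, 0], [0, 15, 0, 0, 0], [0, 8, 0, 0, 0], [0, 4, 0, 0, 0], [0, 2, 0, 0, 0], [0, 1, 0, 0, 0], [0, 0, 0, 0, 0]]}}

```text
clock: 20.52
position: [0.5643, -0.0674, 0.0123]
ee_rot: [3.141, -0.055, -0.001]
force: [-0.4, -0.0, -0.3]
width: 0.995
gripper_force: 0.0
```

Request:
{"api": "drive_tool", "payload": {"steps": [[0, 3, 0, 0, 0], [0, 3, 0, 0, 0], [0, 2, 0, 0, 0], [0, 1, 0, 0, 0], [0, 1, 0, 0, 0], [0, 0, 0, 0, 0]]}}

```text
clock: 21.02
position: [0.5743, -0.0672, 0.012]
ee_rot: [3.141, -0.055, -0.002]
force: [-2.3, -0.4, 1.3]
width: 0.999
gripper_force: 1.0
```

Request:
{"api": "drive_tool", "payload": {"steps": [[0, 1, 0, 0, 0], [0, 0, 0, 0, 0]]}}

```text
clock: 21.18
position: [0.5751, -0.0673, 0.012]
ee_rot: [3.141, -0.055, -0.002]
force: [-3.6, -0.5, 2.0]
width: 0.998
gripper_force: 1.9
```

Request:
{"api": "drive_tool", "payload": {"steps": [[0, 1, 0, 0, 0], [0, 0, 0, 0, 0], [0, -12, 0, 0, 0], [0, -25, 0, 0, 0], [0, -30, 0, 0, 0], [0, -10, 0, 25, 0], [0, 0, -10, 35, 0], [0, 0, -30, 35, 0], [0, 0, -40, 20, 0], [0, 0, -40, 0, 0], [0, 0, -40, 0, 0], [0, 0, -40, 0, 0], [0, 0, 0, 0, 0], [0, 0, 0, 0, 0]]}}

```text
clock: 22.35
position: [0.4997, -0.265, 0.1225]
ee_rot: [3.14, -0.064, 0.002]
force: [0.6, 1.1, -0.2]
width: 1.003
gripper_force: 0.0
```

Run:
```python
from h import *
a=cam('top')['image'][160:330,230:440]; b=cam('side')['image'][105:225,260:410]
f=lambda i,k:cv2.resize(np.clip(i*1.6,0,255).astype('uint8'),None,fx=k,fy=k,interpolation=cv2.INTER_CUBIC)
a1=f(a[:65,85:205],3); b1=f(b,3); a2=f(a,1.6)
h=600; p=lambda i,h:np.pad(i,((0,max(0,h-i.shape[0])),(0,0),(0,0)))
L=np.vstack([a1,p(a2,300)[:, :360] if a2.shape[1]>=360 else np.pad(p(a2,300),((0,0),(0,360-a2.shape[1]),(0,0)))])
cv2.imwrite('pics/c7.png',np.hstack([L,p(b1,L.shape[0])])[:,:,::-1]); print(observe()['position'])
```

```text
[ 0.50028978 -0.26097855  0.12243838]
```

View pics/c7.png

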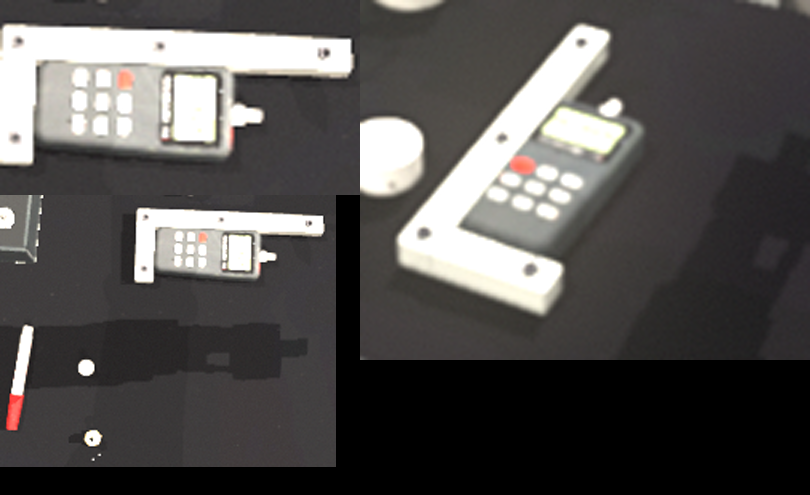

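Run:
```python
from h import *
g=cam('top'); im=g['image'].max(2)
for r in (188,194,200,206,211): print(r,im[r,322:336])
for c in (335,350,365,380,388): print(c,im[176:190,c])
print(meter(g,(329,400,186,220)))
# predicted pixels: keypad top edge if home
print(proj(g,[[.62,.0255,.02],[.62,.0225,.02],[.62,.0225,.0]]))
```

```text
188 [255 255 255 255 248  72  97 119 132 130 127 126 127 127]
194 [255 255 255 253 174  87 108 122 128 126 125 128 126 125]
200 [255 255 255 250  91  90 107 119 122 122 122 123 121 123]
206 [200 252 255 250  46  43  56  73  83  89  91  91  91  97]
211 [255 255 255 251  51  32  32  29  27  27  26  25  29  32]
335 [255 255 255 254 111 124 126 126 123 126 126 127 127 130]
350 [255 255 255 255 247 116 118 167 244 245 245 246 235 121]
365 [207 247 255 255 255 142 120 131 132 135 134 133 133 131]
380 [255 255 255 255 255 254 105 108  57 135 225 223 249 215]
388 [255 255 255 255 255 255 118 110  96  74  55  53  52  75]
(((609.5476684570312, -47.92815399169922), (136.746337890625, 55.09375), 89.79390716552734), array([[ 581.75507 , -116.2018  ],
       [ 636.84845 , -116.39996 ],
       [ 637.3403  ,   20.34549 ],
       [ 582.2469  ,   20.543655]], dtype=float32))
[[326.57803477 193.49687119]
 [327.97952922 193.49331999]
 [327.72982983 195.5786013 ]]
```

No dark bench pixels are left between the meter and either face, and its measured centre of (0.610, -0.048) matches the home pose.

```bash
python3 -c "
from cell import arm; print(arm.sign_off())"
```

```text
the job is handed in; nothing more can be done
None
```

The meter is pushed home, one long side against the rail and its keypad end against the short leg, and the job is handed in at about 22 s with the arm drawn back clear; the small things around it look unmoved.

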